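Press a plaque onto a pencil-box lid

ROBOT

A 6-joint arm with a two-finger parallel gripper is mounted at the origin on the work surface. World frame = base frame: x ahead of the robot, y to its left, z up, the work surface at z = 0. Lengths are in m, angles in rad, forces in N, time in s.
With the tool pointing down it reaches from about 0.3 to 0.775 m from the base axis. Payload 14.6 kg.
Tool frame: the origin (TCP) lies at the very end of the fingers, on their centre line; the grasp point (between the pads) lies 19 mm behind it; z points along the fingers, y is the line along which they close (so a half turn about z gives the same grasp; the last joint's range is limited). The gripper opens to 94 mm and grips with 3 to 60 N. Pads are 16 mm wide; open, the fingers measure 119 mm over their backs; the gripper's body (75 mm by 177 mm) begins 78 mm behind the grasp point.
Start: joints at [1.254, 0.3, 1.521, -0, 1.321, -0.067], TCP at [0.136, 0.533, 0.205] pointing down, gripper open.
Joint ranges: [-3.03, 3.03], [-0.79, 2.21], [0.23, 2.52], [-1.04, 4.18], [0, 3.07], [-2.55, 2.55]. Speed limits (rad/s): [2.22, 2.22, 2.57, 3.14, 3.14, 3.14].

INTERFACE

Orientations are given as [roll, pitch, yaw] about the fixed x, y, z axes, in that order (R = Rz(yaw) Ry(pitch) Rx(roll)).
In Python, from station import ctrl, cams gives the robot as it stands. The module is installed in compiled form; this text tells all that it offers.
- The arm moves only by the tool arm_command, never from a script. Its argument "plan" is a list that holds one entry, the list of rows, each a list of 7 numbers: the shift along the tool's x, y, z in mm, then the turn, a rotation vector about the tool's x, y, z in rad, then the closure, from -1 (fully open) to 1 (shut). A call has 1 to 12 rows; each row is the pose to reach, as a shift and turn from the pose commanded when the call began, along the tool's axes at that moment; what a row does not reach only later rows make up. A row lasts 1/10 s, in which the tool goes at most 50 mm and 8.59 degrees, less where a joint would pass 70% of its speed; a pose out of reach is approached as far as the arm can. A call with a gripper value outside its range is refused whole. The fingers move at their own pace and stop on an object; "squeeze" is the grip in N (left out, the last holds). Time passes only in rows, so rows that repeat a pose let the fingers close. It gives the time, the measured TCP pose, the force, the opening and the grip force at its end, in the units of the state.
- ctrl.get_obs(): the state, without advancing time (a new reading comes with each control period).
- cams.camera(name): name is "scene" or "top" or "wrist"; returns (picture, depth): 420x560x3 uint8, blue, green, red; 420x560 float32, m along the optical axis (not along the pixel's ray), 0 where there is no reading.
- cams.camera_info(name): a dict with "fx", "fy", "cx", "cy" (pixels), "world_to_cam" (4x4, takes a point from world to camera coordinates). Camera axes: x right, y down, z forward; pixel columns grow to the right and rows downward; lengths in m; the calibration is good to about 2 mm. A picture is of the moment at which its call begins: read the wrist's pose just before it. camera_info takes no time and is no camera call; for the wrist camera it gives the pose at the moment of the call.
- ctrl.hand_in(): hands the job in; it is judged then, once.
The state is a dict: "time_s": time; "qpos": joint angles; "joint_vel": joint speeds; "tau": joint torques, N m; "ee_pos": TCP position; "eef_rot": TCP orientation; "force": force on the tool from outside, world axes, zero at the start; "moment": the same for the moment, N m; "grip_width": finger opening in m; "grip_force": force on a finger pad.
Only numpy, scipy, OpenCV 4.12 (cv2) and the standard library are available. Lean on these libraries where they do the work, as an engineer would, in place of code of your own. Each camera call takes 0.05 s, during which the arm holds its last target. There are 200 camera calls.

TASK

Slide the loose pencil-box lid along the jig board of the lever press until its edges sit flush against both the back stop and the left-hand stop (left as seen from the robot). Then flip the safety catch on the press head over to the left, fully out of the lever's way, and pull the lever all the way down to its end stop so that the foot presses the brass plaque onto the lid. The lever springs back if let go: finish while still holding it fully down, with the lid still flush, and leave the other things on the bench where they are.

Things in the scene. Friction and masses are not known exactly. Their poses are not given: they have to be found in the camera images.
- press: cast-iron bench lever press bolted to the bench, yaw up to 0.2 rad. Origin on the bench under the vertical ram axis; x from the open front (robot side) to the column at the back, y left, z up. 'Press frame' numbers below are mm in this frame. Column x 95..165, y -26..26. Square 22 mm ram on the origin's axis, its top at z 265.
- head (a point): middle of the front of the press head's underside, press frame (-42, 0, 140); axes as the press. The head is a block x -42..163, y -34..34, z 140..225, with 9 mm of bolts standing off its front: keep the gripper's body clear of it when pushing the lid.
- nest (a point): point on top of the grey jig board where the faces of two aluminium stop bars (16 mm high, 16 mm thick) meet, press frame (35, 37.5, 42); axes as the press. Back stop: face at x 35, y -62..38. Left stop: face at y 37.5, x -130..15. The lid is home with its far left corner here. Board: top z 42, x -210..75, y -120..85.
- lid: loose pencil-box lid lying on the jig board, light wood, 170 (x) x 75 (y) x 9 mm, 0.08..0.15 kg. Origin: centre of its underside; x along it to the end for the back stop, y left. A 2 mm brass plaque, 40 x 50, is tacked on top, centred at lid x 50. Home: origin at press (-50, 0, 42). Starts 20..40 mm short of the back stop, 10..30 mm off the left stop, turned up to 0.12 rad.
- lid_corner (a point): far left lower corner of the lid (lid frame 85, 37.5, 0 mm); axes as the lid. The lid slides easily, but pushed sideways near its front end while already against the back stop it turns and can wedge askew, so it is best slid against the left stop first and then along it to the back stop.
- catch (a joint): safety catch: 0 rad locked, 1.6 fully open (end stop); starts at 0..0.2. Steel angle hinged on the head's top right edge. Locked, its leg (press x 10..19, 50 mm long) sticks out to the right and blocks the lever rod; its thumb tab stands up. Pushing the tab left (press +y) and down swings the leg up; the lever is free past 1.2 rad. Friction (1 N at the tab) keeps it where it is left.
- catch_tab (a point): centre of the round top of the catch's thumb tab, 47 mm from the hinge line (straight above it when locked), at press x -24; the tab is 8 mm thick (y) and 14 mm wide (x), its round top 12 mm thick and 18 mm wide
- catch_hinge (a point): fixed point on the catch's hinge line, straight below the tab when locked, press frame (-24, -34, 232); the hinge line runs along press x, 7 mm above the head's top
- lever (a joint): angle of the press lever: 0 up at rest (leaning 0.15 rad back from upright, towards press +x), 1.5 rad fully down at its end stop (ball nearly level with the pivot). It swings towards the robot (press -x) and down. A return spring drives it back up to 0: about 3 N at the ball at the top, 8 to 10 N at the bottom. With the catch locked it moves only about 0.06 rad.
- lever_pivot (a point): lever's pivot on the right of the head, press frame (20, -55, 168); the lever swings in the upright plane press y = -55
- lever_ball (a point): centre of the lever's black ball knob, 32 mm diameter, 165 mm from the pivot; at rest 331 mm above the bench, fully down 204 mm above it
- handle: the lever's steel rod (14 mm diameter) and ball knob; origin at the pivot
- foot: round rubber-faced pressure foot, 34 mm diameter, under the ram. Its face is at z 83 with the lever up and goes down 24 mm per rad of lever; sprung (6 N preload, 3 N per mm), it meets the plaque (top at z 53) at about 1.25 rad and presses with about 24 N at the lever's end stop. Origin on the ram axis, 83 mm below the face.
- paint_a: bystander: blue paint bottle with black cap, 34 mm wide, 78 mm tall, upright; origin at the centre of its underside
- paint_b: bystander: white paint bottle with black cap, 34 mm wide, 78 mm tall, upright; origin at the centre of its underside
- tape: bystander: yellow roll of masking tape lying flat, 92 mm wide, 24 mm tall; origin at the centre of its underside
- screwdriver: bystander: screwdriver lying flat, 160 mm long; origin under it
- brush: bystander: paint brush lying flat, 180 mm long; origin under it
- glue: bystander: white glue bottle, 52 mm wide, 150 mm tall, upright; origin at the centre of its underside
- dish: bystander: square glass dish 110 x 110 x 26 mm with a bead bracelet in it; origin at the centre of its underside
Things that resemble listed ones, but are neither listed nor needed, are in the scene too. What is shaped like the lid but purple or white is not meant.

How it is judged:
By the outcome, as a careful person would: the job done as asked, in the order asked, and still so for the second after the job is handed in, while the arm keeps its last pose, push and grip.
It also fails if it takes over 72 s, if anything falls off the work surface, if the arm or the gripper's body presses on something with over 40 N, if the wrist force passes 120 N, or if a joint passes its speed limit or range.

## Working session

There is one attempt and no reset: what is moved stays moved. The work goes in short steps, Python scripts to look and compute and a tool call to move; the robot and the scene stay as the last step left them, time stands still between calls to the robot, and variables do not carry over. Pictures are saved under pics/ and viewed, at most 10 in all, crops included, and the job is handed in when it is done.

Besides the shell and the picture viewer there is one more tool, called after "Emit:" as name(argument=value, ...) on one line, values as JSON. arm_command: Moves the arm, as the interface text tells. Its arguments: {"type":"object","properties":{"plan":{"type":"array"},"squeeze":{"type":"number"}},"required":["plan"]}

```bash
mkdir -p pics; cat > h.py <<'E'
import numpy as np,cv2
from station import ctrl,cams
def snap(n,f):
    i=cams.camera_info(n);p,d=cams.camera(n);cv2.imwrite(f'pics/{f}.png',p);np.savez(f'pics/{f}.npz',d=d,M=i['world_to_cam'],k=[i['fx'],i['fy'],i['cx'],i['cy']]);return p,d
def ray(f,u,v):
    z=np.load(f'pics/{f}.npz');fx,fy,cx,cy=z['k'];M=np.linalg.inv(z['M'])
    return M[:3,3],M[:3,:3]@np.array([(u-cx)/fx,(v-cy)/fy,1])
def atz(f,u,v,h):
    o,r=ray(f,u,v);return o+r*(h-o[2])/r[2]
def dep(f,u,v):
    o,r=ray(f,u,v);return o+r*float(np.load(f'pics/{f}.npz')['d'][int(v),int(u)])
def tri(*a):
    A=np.zeros((3,3));b=np.zeros(3)
    for f,u,v in a:
        o,r=ray(f,u,v);r=r/np.linalg.norm(r);P=np.eye(3)-np.outer(r,r);A+=P;b+=P@o
    return np.linalg.solve(A,b)
def proj(f,p):
    z=np.load(f'pics/{f}.npz');fx,fy,cx,cy=z['k'];q=z['M']@np.append(p,1);return fx*q[0]/q[2]+cx,fy*q[1]/q[2]+cy
E
python3 - <<'E'
from h import *
np.set_printoptions(precision=4,suppress=True)
for n in('scene','top','wrist'):
    snap(n,n+'0');print(n,cams.camera_info(n)['fx'],np.linalg.inv(cams.camera_info(n)['world_to_cam']))
print(ctrl.get_obs())
a=cv2.imread('pics/scene0.png');b=cv2.imread('pics/top0.png')
E
```

```text
scene 379.2780412857792 [[ 0.0504  0.6867 -0.7252  1.2037]
 [ 0.9987 -0.0411  0.0304 -0.0308]
 [-0.0089 -0.7258 -0.6878  0.8878]
 [ 0.      0.      0.      1.    ]]
top 509.77712301764035 [[-0.0014 -0.9772  0.2122  0.1795]
 [-1.      0.0009 -0.0024  0.005 ]
 [ 0.0021 -0.2122 -0.9772  1.614 ]
 [ 0.      0.      0.      1.    ]]
wrist 358.5505840013158 [[ 0.2465  0.9371  0.247   0.0639]
 [ 0.9691 -0.2382 -0.0638  0.5507]
 [-0.0009  0.2551 -0.9669  0.3844]
 [ 0.      0.      0.      1.    ]]
{'time_s': 0.15, 'qpos': array([ 1.2544,  0.3003,  1.5214,  0.    ,  1.3207, -0.0666]), 'joint_vel': array([ 0.0029, -0.0033,  0.0005, -0.0004,  0.002 , -0.0016]), 'tau': array([  0.0009, -53.1957, -35.2825,   0.0708,   0.0235,  -0.0001]), 'ee_pos': array([0.1359, 0.5327, 0.205 ]), 'eef_rot': array([-3.1407, -0.0001,  2.8918]), 'force': array([-0.7732, -0.8813,  0.4679]), 'moment': array([0.0052, 0.0359, 0.0316]), 'grip_force': 0.0, 'grip_width': 0.09361255746365521}
```

View pics/scene0.png

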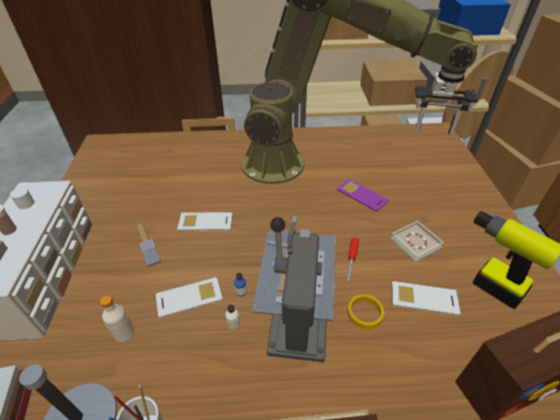

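View pics/top0.png

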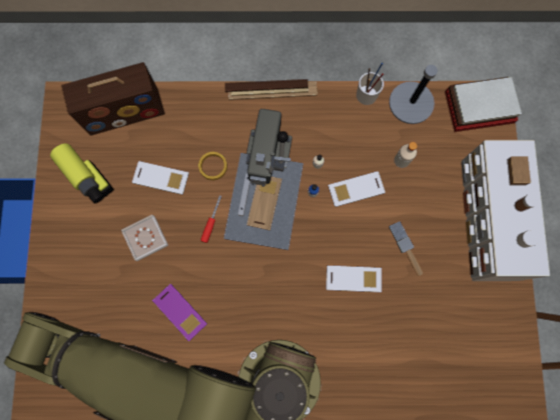

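The scene view shows the press head at (302,275), the ball at (278,225) and the paint bottles at (240,285) and (232,317). In the top view the tan lid on the board is at (263,203). The lookalikes are white lids at (160,178), (357,188) and (355,279) and a purple one at (180,312), so the wooden one on the board is the lid I want. Next is a close crop.

```bash
python3 - <<'E'
from h import *
b=cv2.imread('pics/top0.png')[95:260,205:345]
a=cv2.imread('pics/scene0.png')[195:365,220:360]
r=lambda x:cv2.resize(x,(400,int(400*x.shape[0]/x.shape[1])),interpolation=cv2.INTER_CUBIC)
A,B=r(a),r(b);h=max(len(A),len(B));p=lambda x:np.pad(x,((0,h-len(x)),(0,0),(0,0)))
cv2.imwrite('pics/c0.png',np.hstack([p(B),p(A)]))
E
```

```text
(no output)
```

View pics/c0.png

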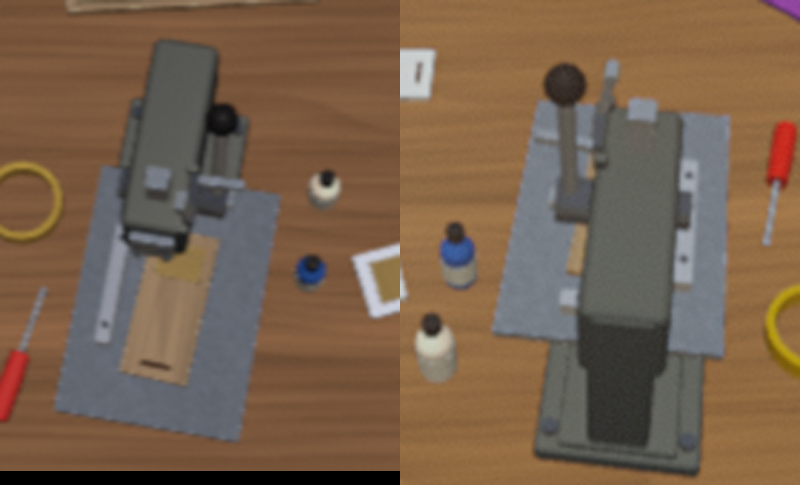

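The crop shows the tan lid with its dark slot near the robot and the plaque under the head. Board corners in the crop are (57,410), (240,438) and (278,197). The lid's near corners are (121,371) and (186,383), and the ball is at (222,119).

```bash
python3 - <<'E'
from h import *
np.set_printoptions(precision=4,suppress=True)
s=2.857
T=lambda u,v:(205+(u+.5)/s-.5,95+(v+.5)/s-.5)
C=lambda u,v:(220+(u-400+.5)/s-.5,195+(v+.5)/s-.5)
bd=np.array([atz('top0',*T(*q),.042) for q in[(57,410),(240,438),(278,197)]])
print(bd,[dep('top0',*T(*q)) [2] for q in[(80,400),(230,420),(265,210)]])
P=np.array([[-.21,.085],[-.21,-.12],[.075,-.12]])
a=bd[:,:2]-bd[:,:2].mean(0);p=P-P.mean(0)
yaw=np.arctan2((p[:,0]*a[:,1]-p[:,1]*a[:,0]).sum(),(p*a).sum())
R=np.array([[np.cos(yaw),-np.sin(yaw)],[np.sin(yaw),np.cos(yaw)]])
t=bd[:,:2].mean(0)-R@P.mean(0);print('press',t,yaw,'resid',P@R.T+t-bd[:,:2])
# scene corners
for q,pp in[((727,117),(-.21,.085)),((540,100),(-.21,-.12)),((495,332),(.075,-.12)),((722,356),(.075,.085))]:
    w=atz('scene0',*C(*q),.042);print('scene',w,'pf',R.T@(w[:2]-t),pp)
for q in[(121,371),(186,383),(217,236)]:
    w=atz('top0',*T(*q),.051);print('lid',w,'pf',R.T@(w[:2]-t))
b=tri(('top0',*T(222,119)),('scene0',*C(565,84)));print('ball',b,R.T@(b[:2]-t))
b=tri(('top0',*T(160,180)),('scene0',*C(641,108)));print('boxontop?',b,R.T@(b[:2]-t))
b=tri(('top0',*T(184,201)),('scene0',*C(612,65)));print('tab?',b,R.T@(b[:2]-t))
E
```

```text
[[ 0.4295  0.1677  0.042 ]
 [ 0.3985 -0.0318  0.042 ]
 [ 0.6718 -0.0762  0.042 ]] [np.float64(0.04115771850094907), np.float64(0.04044095198326536), np.float64(0.04032035928135769)]
press [0.6218 0.0523] -0.16183539777422953 resid [[-0.0013  0.0024]
 [-0.0033 -0.0004]
 [ 0.0046 -0.002 ]]
scene [0.4337 0.1711 0.042 ] pf [-0.2047  0.0869] (-0.21, 0.085)
scene [ 0.3973 -0.0257  0.042 ] pf [-0.209  -0.1132] (-0.21, -0.12)
scene [ 0.6787 -0.0749  0.042 ] pf [ 0.0766 -0.1164] (0.075, -0.12)
scene [0.7134 0.1222 0.042 ] pf [0.0792 0.0837] (0.075, 0.085)
lid [0.471  0.0978 0.051 ] pf [-0.1561  0.0206]
lid [0.4577 0.0269 0.051 ] pf [-0.1579 -0.0516]
lid [ 0.6238 -0.0073  0.051 ] pf [ 0.0116 -0.0586]
ball [ 0.6574 -0.0095  0.3304] [ 0.0451 -0.0553]
boxontop? [0.6204 0.051  0.262 ] [-0.0012 -0.0016]
tab? [0.5925 0.0286 0.2835] [-0.0251 -0.0282]
```

```bash
cat >> h.py <<'E'
from scipy.spatial.transform import Rotation as Ro
T0=np.array([.6225,.0525]);YAW=-.163
def p2w(p,t=None,y=None):
    t=T0 if t is None else t;y=YAW if y is None else y;c,s=np.cos(y),np.sin(y)
    return np.array([t[0]+c*p[0]-s*p[1],t[1]+s*p[0]+c*p[1],p[2]])
def w2p(w):
    c,s=np.cos(YAW),np.sin(YAW);d=np.array(w[:2])-T0;return np.array([c*d[0]+s*d[1],-s*d[0]+c*d[1],w[2]])
def go(w,yaw=None,tilt=0):
    o=ctrl.get_obs();R=Ro.from_euler('xyz',o['eef_rot'])
    Rt=Ro.from_euler('xyz',[np.pi,0,np.pi+YAW if yaw is None else yaw])*Ro.from_euler('y',tilt)
    print('shift',np.round(R.inv().apply(np.array(w)-o['ee_pos'])*1000,1),'rot',np.round((R.inv()*Rt).as_rotvec(),3))
E
python3 - <<'E'
from h import *
go([.40,.05,.26])
E
```

```text
shift [-375.2 -402.5  -54.6] rot [-0.001 -0.    -0.087]
```

Emit:
arm_command(plan=[[[-31,-33,-50,0,0,0,1],[-62,-67,-55,0,0,0,1],[-94,-100,-55,0,0,-0.03,1],[-125,-134,-55,0,0,-0.04,1],[-156,-168,-55,0,0,-0.05,1],[-188,-201,-55,0,0,-0.06,1],[-219,-235,-55,0,0,-0.087,1],[-250,-268,-55,0,0,-0.087,1],[-281,-302,-55,0,0,-0.087,1],[-313,-335,-55,0,0,-0.087,1],[-344,-369,-55,0,0,-0.087,1],[-375,-402,-55,0,0,-0.087,1]]])

```text
time_s: 1.35
ee_pos: [0.4004, 0.0487, 0.2605]
eef_rot: [3.141, 0.0, 2.979]
force: [-0.2, 0.1, 0.5]
grip_width: 0.0023
grip_force: 0.0
```

Emit:
arm_command(plan=[[[0,0,0,0,0,0,1],[0,0,0,0,0,0,1],[0,0,0,0,0,0,1]]])

```text
time_s: 1.65
ee_pos: [0.3996, 0.0514, 0.2604]
eef_rot: [3.141, -0.0, 2.98]
force: [-0.9, 0.1, 0.4]
grip_width: 0.0009
grip_force: 0.0
```

```bash
python3 - <<'E'
from h import *
p,d=snap('wrist','w1');o=ctrl.get_obs();print(o['ee_pos'],o['eef_rot'],o['force'],o['time_s'],o['grip_width'])
cv2.imwrite('pics/w1b.png',cv2.resize(p,(784,588),interpolation=cv2.INTER_CUBIC))
E
```

```text
[0.39956753 0.05160268 0.26046963] [ 3.14147516e+00 -1.20974326e-05  2.98025300e+00] [-0.03539507  0.21507668 -0.95405716] 1.7 0.00041928709510139346
```

View pics/w1b.png

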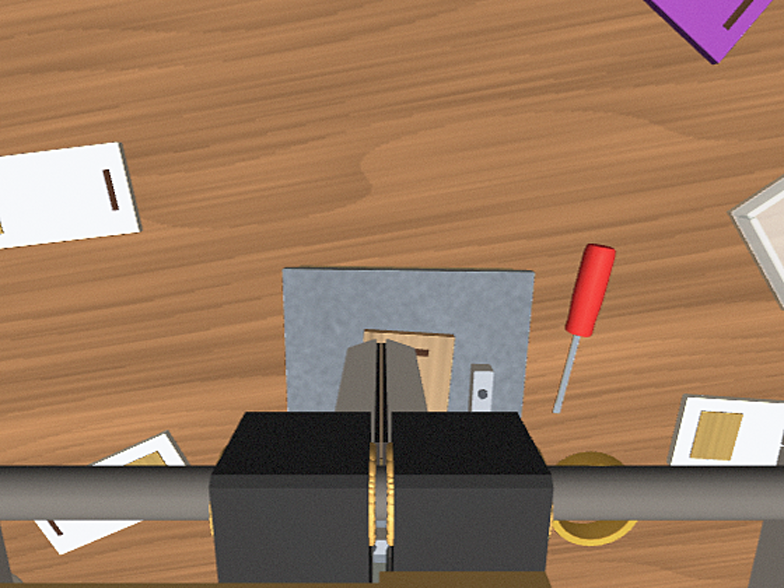

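The wrist view shows the board's near corners at (284,268) and (534,271), the lid's near corners at (364,330) and (454,334), and the stop bar's near end at (471..494,366). That picture is enlarged 1.4 times.

```bash
python3 - <<'E'
from h import *
np.set_printoptions(precision=4,suppress=True)
f=lambda u,v,z:w2p(atz('w1',u/1.4,v/1.4,z))
print('board',f(284,268,.042),f(534,271,.042),f(287,410,.042),f(523,410,.042))
print('lid',f(364,330,.051),f(454,334,.051),f(446,411,.051))
print('bar',f(471,366,.058),f(494,366,.058))
print([dep('w1',u/1.4,v/1.4)[2] for u,v in[(310,320),(440,345),(480,375)]])
print(w2p(dep('w1',310/1.4,320/1.4)))
E
```

```text
board [-0.2112 -0.1158  0.042 ] [-0.2091  0.0864  0.042 ] [-0.0849 -0.1192  0.042 ] [-0.0852  0.0866  0.042 ]
lid [-0.1616 -0.0512  0.051 ] [-0.1583  0.0223  0.051 ] [-0.0889  0.0182  0.051 ]
bar [-0.1331  0.0362  0.058 ] [-0.1332  0.055   0.058 ]
[np.float64(0.04120540454745597), np.float64(0.05063822108947513), np.float64(0.05883061684647489)]
[-0.167  -0.0964  0.0412]
```

```bash
python3 - <<'E'
from h import *
print(w2p(ctrl.get_obs()['ee_pos']))
go(p2w([-.12,-.085,.12]),tilt=-.2)
go(p2w([-.085,-.085,.046]),tilt=-.2)
E
```

```text
[-0.21983186 -0.03706272  0.26046963]
shift [-99.8 -48.1 140.5] rot [ 0.    -0.2    0.002]
shift [-134.8  -48.2  214.5] rot [ 0.    -0.2    0.002]
```

Emit:
arm_command(plan=[[[-10,-24,40,0,-0.05,0,1],[-30,-48,75,0,-0.1,0,1],[-70,-48,110,0,-0.15,0,1],[-100,-48,140,0,-0.2,0,1],[-120,-48,175,0,-0.2,0,1],[-135,-48,205,0,-0.2,0,1],[-135,-48,214,0,-0.2,0,1],[-135,-48,214,0,-0.2,0,1],[-135,-48,214,0,-0.2,0,1]]])

```text
time_s: 2.6
ee_pos: [0.5253, -0.0179, 0.0478]
eef_rot: [3.141, 0.201, 2.98]
force: [-0.2, 0.4, 0.1]
grip_width: 0.0008
grip_force: 0.0
```

```bash
python3 - <<'E'
from h import *
o=ctrl.get_obs();print(w2p(o['ee_pos']),o['eef_rot'],o['force'])
E
```

```text
[-0.08445272 -0.08525102  0.04778059] [3.1414882  0.20114314 2.9797688 ] [-0.16930851  0.38126266  0.1193552 ]
```

Emit:
arm_command(plan=[[[0,4,2,0,0,0,1],[0,8,2,0,0,0,1],[0,12,2,0,0,0,1],[0,16,2,0,0,0,1],[0,19,2,0,0,0,1],[0,22,2,0,0,0,1],[0,25,2,0,0,0,1],[0,28,2,0,0,0,1],[0,30,2,0,0,0,1]]])

```text
time_s: 3.5
ee_pos: [0.5307, 0.0112, 0.0445]
eef_rot: [-3.142, 0.2, 2.979]
force: [-0.5, -1.2, 0.7]
grip_width: 0.0005
grip_force: 0.5
```

Emit:
arm_command(plan=[[[0,2,0,0,0,0,1],[0,3,0,0,0,0,1],[0,3,0,0,0,0,1]]])

```text
time_s: 3.8
ee_pos: [0.5311, 0.0141, 0.0445]
eef_rot: [3.142, 0.2, 2.979]
force: [-0.1, -0.7, 0.5]
grip_width: 0.0003
grip_force: 0.3
```

Emit:
arm_command(plan=[[[0,1,0,0,0,0,1],[0,2,0,0,0,0,1],[0,3,0,0,0,0,1],[0,4,0,0,0,0,1],[0,4,0,0,0,0,1]]])

```text
time_s: 4.3
ee_pos: [0.5323, 0.0171, 0.0449]
eef_rot: [-3.141, 0.201, 2.979]
force: [1.5, -9.6, 2.8]
grip_width: 0.0004
grip_force: 4.1
```

Emit:
arm_command(plan=[[[0,1,0,0,0,0,1],[0,2,0,0,0,0,1],[0,3,0,0,0,0,1],[0,3,0,0,0,0,1]]])

```text
time_s: 4.7
ee_pos: [0.5334, 0.0191, 0.0455]
eef_rot: [-3.14, 0.203, 2.979]
force: [1.2, -19.3, 7.2]
grip_width: 0.0004
grip_force: 8.6
```

```bash
python3 - <<'E'
from h import *
o=ctrl.get_obs();print(w2p(o['ee_pos']),o['force'])
E
```

```text
[-0.08248229 -0.04743142  0.04554007] [  1.18160845 -19.26988648   7.19449595]
```

Emit:
arm_command(plan=[[[0,-8,0,0,0,0,1],[0,-14,0,0,0,0,1],[5,-14,-30,0,0.05,0,0.6],[20,0,-60,0,0.1,0,0.15],[60,30,-60,0,0.2,0,0.15],[100,47,-60,0,0.2,0,0.15],[100,47,-60,0,0.2,0,0.15]]])

```text
time_s: 5.4
ee_pos: [0.4278, 0.0867, 0.0822]
eef_rot: [-3.141, -0.004, 2.981]
force: [0.0, -0.4, 0.5]
grip_width: 0.0371
grip_force: 0.0
```

```bash
python3 - <<'E'
from h import *
p,d=snap('wrist','w2');o=ctrl.get_obs();print(w2p(o['ee_pos']),o['force'],o['grip_width'],o['time_s'])
cv2.imwrite('pics/w2b.png',cv2.resize(p[130:420,100:460],(720,580),interpolation=cv2.INTER_CUBIC))
go(p2w([-.183,0,.046]))
E
```

```text
[-0.1954532   0.00172235  0.083048  ] [0.70311961 0.28288146 1.08023335] 0.03921635966819996 5.45
shift [-12.5  -1.8  37. ] rot [ 0.    -0.001  0.002]
```

View pics/w2b.png

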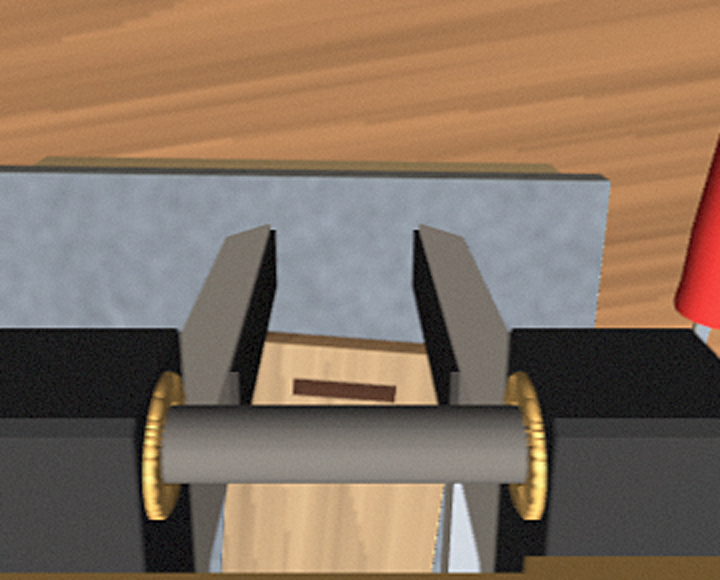

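The view shows the lid's near edge from (265,335) to (425,350) in the crop, and it still looks slightly turned. I'll measure it.

```bash
python3 - <<'E'
from h import *
np.set_printoptions(precision=4,suppress=True)
f=lambda u,v,z:w2p(atz('w2',100+u/2,130+v/2,z))
print('near edge',f(265,335,.051),f(425,350,.051))
print('left edge',f(440,510,.051),f(434,565,.051))
print('right edge',f(228,485,.051),f(222,570,.051),f(257,370,.051))
print('bar',f(451,485,.058),f(445,570,.058),'board',f(5,176,.042),f(609,180,.042))
E
```

```text
near edge [-0.1581 -0.0238  0.051 ] [-0.1529  0.0283  0.051 ]
left edge [-0.0913  0.0355  0.051 ] [-0.0681  0.0342  0.051 ]
right edge [-0.1012 -0.0379  0.051 ] [-0.0657 -0.0413  0.051 ] [-0.1455 -0.0267  0.051 ]
bar [-0.1071  0.0376  0.058 ] [-0.0728  0.037   0.058 ] board [-0.2089 -0.1063  0.042 ] [-0.2082  0.0862  0.042 ]
```

```bash
cat >> h.py <<'E'
def rect(f,z,s=.0005,x=(-.22,-.02),y=(-.13,.1)):
    X,Y=np.meshgrid(np.arange(x[1],x[0],-s),np.arange(y[1],y[0],-s),indexing='ij')
    c,q=np.cos(YAW),np.sin(YAW);W=np.stack([T0[0]+c*X-q*Y,T0[1]+q*X+c*Y,0*X+z,0*X+1],-1)
    zz=np.load(f'pics/{f}.npz');fx,fy,cx,cy=zz['k'];C=W@zz['M'].T
    return cv2.remap(cv2.imread(f'pics/{f}.png'),(fx*C[...,0]/C[...,2]+cx).astype(np.float32),(fy*C[...,1]/C[...,2]+cy).astype(np.float32),cv2.INTER_LINEAR)
E
python3 - <<'E'
from h import *
a=rect('w2',.051);b=rect('top0',.051)
for i in (a,b):
    for x in range(0,400,40): cv2.line(i,(0,x),(460,x),(0,255,0) if x%200==0 else (90,90,90),1)
    for y in range(0,460,40): cv2.line(i,(y,0),(y,400),(90,90,90),1)
cv2.imwrite('pics/r2.png',np.hstack([a[:,60:420],b[:,60:420]]))
E
```

```text
(no output)
```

View pics/r2.png

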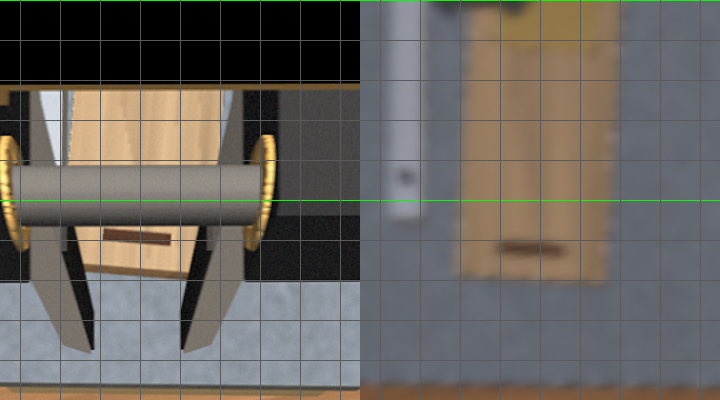

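```bash
python3 - <<'E'
from h import *
go(p2w([-.16,-.078,.10]),tilt=-.4)
go(p2w([-.06,-.078,.075]),tilt=-.5)
go(p2w([-.06,-.078,.048]),tilt=-.5)
E
```

```text
shift [-35.2 -79.8 -17. ] rot [ 0.    -0.401  0.002]
shift [-135.3  -80.     7.9] rot [ 0.001 -0.501  0.002]
shift [-135.3  -80.    34.9] rot [ 0.001 -0.501  0.002]
```

Emit:
arm_command(plan=[[[0,-35,-20,0,-0.1,0,1],[-10,-70,-20,0,-0.2,0,1],[-35,-80,-17,0,-0.35,0,1],[-60,-80,-10,0,-0.45,0,1],[-100,-80,0,0,-0.5,0,1],[-135,-80,10,0,-0.5,0,1],[-135,-80,28,0,-0.5,0,1],[-135,-80,35,0,-0.5,0,1],[-135,-80,35,0,-0.5,0,1]]])

```text
time_s: 6.35
ee_pos: [0.5512, -0.0162, 0.0476]
eef_rot: [-3.141, 0.498, 2.978]
force: [0.0, -0.3, -0.5]
grip_width: 0.0004
grip_force: 0.0
```

Emit:
arm_command(plan=[[[0,4,0,0,0,0,1],[0,8,0,0,0,0,1],[0,12,0,0,0,0,1],[0,15,0,0,0,0,1],[0,18,0,0,0,0,1],[0,20,0,0,0,0,1],[0,22,0,0,0,0,1],[0,24,0,0,0,0,1]]])

```text
time_s: 7.15
ee_pos: [0.5556, 0.008, 0.0484]
eef_rot: [-3.142, 0.5, 2.979]
force: [0.7, -0.4, -0.3]
grip_width: 0.0009
grip_force: 0.0
```

```bash
python3 - <<'E'
from h import *
o=ctrl.get_obs();print(w2p(o['ee_pos']),o['force'],o['eef_rot'],o['grip_width'])
E
```

```text
[-0.05883634 -0.05473996  0.04842069] [ 0.65535034 -0.40308173 -0.34547381] [-3.14156548  0.49996202  2.9787751 ] 0.0008923022409777334
```

Emit:
arm_command(plan=[[[0,1,0,0,0,0,1],[0,2,0,0,0,0,1],[0,3,0,0,0,0,1],[0,3,0,0,0,0,1]]])

```text
time_s: 7.55
ee_pos: [0.556, 0.0109, 0.0484]
eef_rot: [3.142, 0.5, 2.979]
force: [0.9, -0.5, -0.2]
grip_width: 0.0004
grip_force: 0.0
```

Emit:
arm_command(plan=[[[0,1,0,0,0,0,1],[0,2,0,0,0,0,1],[0,3,0,0,0,0,1],[0,3,0,0,0,0,1]]])

```text
time_s: 7.95
ee_pos: [0.5568, 0.0138, 0.0487]
eef_rot: [-3.142, 0.501, 2.979]
force: [0.5, -3.9, 0.9]
grip_width: 0.0002
grip_force: 1.4
```

Emit:
arm_command(plan=[[[0,1,0,0,0,0,1],[0,2,0,0,0,0,1],[0,2,0,0,0,0,1]]])

```text
time_s: 8.25
ee_pos: [0.5572, 0.0157, 0.0488]
eef_rot: [-3.142, 0.501, 2.979]
force: [1.4, -4.7, 1.5]
grip_width: 0.0006
grip_force: 2.5
```

Emit:
arm_command(plan=[[[0,1,0,0,0,0,1],[0,2,0,0,0,0,1],[0,2,0,0,0,0,1]]])

```text
time_s: 8.55
ee_pos: [0.5577, 0.0174, 0.049]
eef_rot: [-3.141, 0.501, 2.979]
force: [1.9, -7.8, 3.7]
grip_width: 0.0005
grip_force: 3.7
```

```bash
python3 - <<'E'
from h import *
np.set_printoptions(precision=4,suppress=True)
o=ctrl.get_obs();print(w2p(o['ee_pos']),o['force'])
snap('wrist','w3');snap('top','t3')
a=cv2.imread('pics/w3.png');b=rect('t3',.051)
for x in range(0,400,40): cv2.line(b,(0,x),(460,x),(90,90,90),1)
for y in range(0,460,40): cv2.line(b,(y,0),(y,400),(90,90,90),1)
cv2.imwrite('pics/r3.png',np.hstack([cv2.resize(a,(533,400)),b[:,100:360]]))
E
```

```text
[-0.0582 -0.0451  0.049 ] [ 1.8945 -7.8486  3.7011]
```

View pics/r3.png

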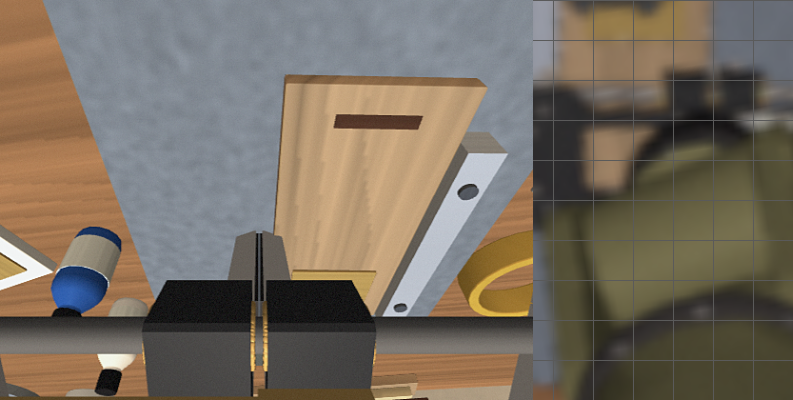

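This view shows the lid lying along the bar with the finger at its right edge and no visible gap. The near corners are at (287,76) and (485,83), in a picture scaled by 0.952.

```bash
python3 - <<'E'
from h import *
np.set_printoptions(precision=4,suppress=True)
f=lambda u,v,z:w2p(atz('w3',u*1.0506,v*1.0506,z))
print('near',f(287,76,.051),f(485,81,.051));print('right',f(287,80,.051),f(276,220,.051))
print('left',f(470,122,.051),f(440,181,.051))
print('bar',f(463,151,.058),f(420,232,.058),f(386,300,.058))
print('slot',f(335,114,.051),f(424,117,.051))
E
```

```text
near [-0.1575 -0.0355  0.051 ] [-0.1557  0.0365  0.051 ]
right [-0.156  -0.0354  0.051 ] [-0.0821 -0.0368  0.051 ]
left [-0.1388  0.0382  0.051 ] [-0.1082  0.0375  0.051 ]
bar [-0.1298  0.0361  0.058 ] [-0.0808  0.0349  0.058 ] [-0.0161  0.0346  0.058 ]
slot [-0.1423 -0.0159  0.051 ] [-0.1411  0.0192  0.051 ]
```

Emit:
arm_command(plan=[[[0,-3,0,0,0,0,1],[0,-8,0,0,0,0,1],[0,-16,0,0,0,0,1],[0,-20,-10,0,0,0,1],[0,-20,-45,0,0,0,1],[0,-20,-80,0,0.1,0,1],[0,-20,-110,0,0.2,0,1],[0,-20,-110,0,0.3,0,1],[0,-20,-110,0,0.3,0,1]]])

```text
time_s: 9.55
ee_pos: [0.5029, 0.0065, 0.1467]
eef_rot: [3.141, 0.201, 2.979]
force: [0.4, 1.1, -0.2]
grip_width: 0.0006
grip_force: 0.0
```

```bash
python3 - <<'E'
from h import *
o=ctrl.get_obs();print(w2p(o['ee_pos']),o['force'],o['eef_rot'])
go(p2w([-.185,0,.12]));go(p2w([-.185,0,.046]))
E
```

```text
[-0.11055661 -0.06478506  0.14667542] [ 0.3831207   1.06214819 -0.15154037] [3.14070241 0.20110319 2.9786032 ]
shift [78.3 64.8 11.3] rot [0.001 0.201 0.   ]
shift [93.1 64.7 83.8] rot [0.001 0.201 0.   ]
```

Emit:
arm_command(plan=[[[40,30,0,0,0.1,0,0.15],[80,65,10,0,0.2,0,0.15],[84,65,40,0,0.2,0,0.15],[93,65,75,0,0.2,0,0.15],[93,65,84,0,0.2,0,0.15],[93,65,84,0,0.2,0,0.15],[93,65,84,0,0.2,0,0.15]]])

```text
time_s: 10.25
ee_pos: [0.4387, 0.0827, 0.0443]
eef_rot: [3.142, 0.001, 2.979]
force: [-0.3, -0.1, 1.2]
grip_width: 0.0401
grip_force: 0.0
```

Emit:
arm_command(plan=[[[-5,0,0,0,0,0,0.15],[-10,0,0,0,0,0,0.15],[-14,0,0,0,0,0,0.15],[-18,0,0,0,0,0,0.15],[-22,0,0,0,0,0,0.15],[-25,0,0,0,0,0,0.15],[-28,0,0,0,0,0,0.15],[-31,0,0,0,0,0,0.15],[-34,0,0,0,0,0,0.15],[-37,0,0,0,0,0,0.15],[-37,0,0,0,0,0,0.15]]])

```text
time_s: 11.35
ee_pos: [0.476, 0.0768, 0.0442]
eef_rot: [3.141, 0.001, 2.979]
force: [-0.2, -0.5, -0.5]
grip_width: 0.0397
grip_force: 0.0
```

```bash
python3 - <<'E'
from h import *
o=ctrl.get_obs();print(w2p(o['ee_pos']),o['force'],o['eef_rot'],o['grip_width'])
E
```

```text
[-0.14850229  0.0001953   0.04422487] [-0.21617492 -0.53972636 -0.5227665 ] [3.14135268e+00 7.46476664e-04 2.97871251e+00] 0.039747156643190056
```

Emit:
arm_command(plan=[[[-1,0,0,0,0,0,0.15],[-2,0,0,0,0,0,0.15],[-3,0,0,0,0,0,0.15],[-4,0,0,0,0,0,0.15],[-4,0,0,0,0,0,0.15]]])

```text
time_s: 11.85
ee_pos: [0.4795, 0.0761, 0.0442]
eef_rot: [3.142, 0.0, 2.979]
force: [-0.4, -0.1, 0.4]
grip_width: 0.04
grip_force: 0.0
```

Emit:
arm_command(plan=[[[-1,0,0,0,0,0,0.15],[-2,0,0,0,0,0,0.15],[-3,0,0,0,0,0,0.15],[-3,0,0,0,0,0,0.15]]])

```text
time_s: 12.25
ee_pos: [0.4807, 0.0759, 0.044]
eef_rot: [-3.141, -0.004, 2.978]
force: [-14.1, 2.0, 10.3]
grip_width: 0.04
grip_force: 6.9
```

Emit:
arm_command(plan=[[[-1,0,0,0,0,0,0.15],[-2,0,0,0,0,0,0.15],[-2,0,0,0,0,0,0.15]]])

```text
time_s: 12.55
ee_pos: [0.481, 0.0759, 0.0438]
eef_rot: [-3.141, -0.009, 2.978]
force: [-26.4, 4.3, 20.4]
grip_width: 0.0402
grip_force: 13.5
```

Emit:
arm_command(plan=[[[3,0,0,0,0,0,0.15],[10,0,0,0,0,0,0.15],[25,0,0,0,0,0,0.15],[35,0,-15,0,0,0,0.15],[35,-20,-50,0,-0.1,0,0.5],[20,-50,-50,0,-0.2,0,1],[0,-75,-50,0,-0.35,0,1],[-30,-75,-40,0,-0.5,0,1],[-60,-75,-30,0,-0.5,0,1],[-70,-75,-20,0,-0.5,0,1],[-70,-75,-20,0,-0.5,0,1],[-70,-75,-20,0,-0.5,0,1]]])

```text
time_s: 13.75
ee_pos: [0.5407, -0.0099, 0.0641]
eef_rot: [-3.142, 0.499, 2.979]
force: [0.8, 0.2, -0.7]
grip_width: 0.0001
grip_force: 0.0
```

```bash
python3 - <<'E'
from h import *
o=ctrl.get_obs();print(w2p(o['ee_pos']),o['force'],o['eef_rot'])
p,_=snap('wrist','w4');cv2.imwrite('pics/w4b.png',cv2.resize(p,(784,588),interpolation=cv2.INTER_CUBIC))
E
```

```text
[-0.07056523 -0.07486065  0.06409908] [ 0.82961698  0.222272   -0.68206215] [-3.14150214  0.49935262  2.97889102]
```

View pics/w4b.png

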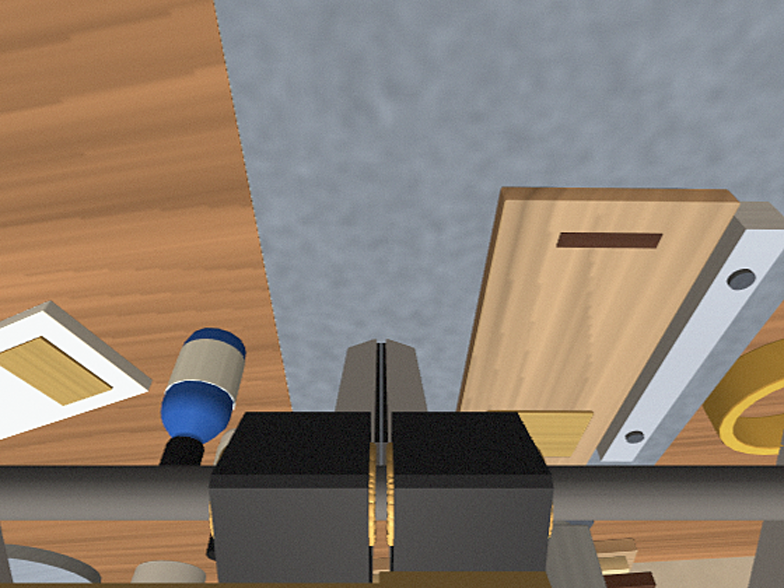

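The lid sits along the bar with its near edge level with the bar's near end, at (503,197) and (728,200). I'll check the numbers.

```bash
python3 - <<'E'
from h import *
np.set_printoptions(precision=4,suppress=True)
f=lambda u,v,z:w2p(atz('w4',u/1.4,v/1.4,z))
print('near',f(501,199,.051),f(728,202,.051));print('right',f(500,210,.051),f(462,395,.051))
print('left',f(722,240,.051),f(660,325,.051))
print('bar',f(741,229,.058),f(640,394,.058),f(602,459,.058))
print('slot',f(559,233,.051),f(662,234,.051))
for q in([-.135,.0375,.051],[-.135,-.0375,.051]): u,v=proj('w4',p2w(q));print(u*1.4,v*1.4)
go(p2w([-.12,-.075,.2]));go(p2w([-.06,-.062,.33]));go(p2w([-.028,-.062,.30]));
E
```

```text
near [-0.1352 -0.0376  0.051 ] [-0.1342  0.0341  0.051 ]
right [-0.1311 -0.0373  0.051 ] [-0.0309 -0.0381  0.051 ]
left [-0.1193  0.0392  0.051 ] [-0.0776  0.0344  0.051 ]
bar [-0.1288  0.0372  0.058 ] [-0.0416  0.0367  0.058 ] [0.0144 0.0373 0.058 ]
slot [-0.1221 -0.0162  0.051 ] [-0.1217  0.0181  0.051 ]
739.9428583611299 199.82558909914474
501.23574744906125 199.62202790502604
shift [ -21.6   -0.2 -142.7] rot [0.  0.5 0. ]
shift [-136.5   12.8 -228. ] rot [0.  0.5 0. ]
shift [-150.2   12.8 -186.3] rot [0.  0.5 0. ]
```

Emit:
arm_command(plan=[[[-5,0,-40,0,0.08,0,1],[-10,0,-80,0,0.2,0,1],[-15,0,-115,0,0.32,0,1],[-22,0,-143,0,0.42,0,1],[-50,4,-170,0,0.5,0,1],[-85,8,-200,0,0.5,0,1],[-115,13,-225,0,0.5,0,1],[-136,13,-228,0,0.5,0,1],[-145,13,-210,0,0.5,0,1],[-150,13,-187,0,0.5,0,1],[-150,13,-187,0,0.5,0,1],[-150,13,-187,0,0.5,0,1]]])

```text
time_s: 15.0
ee_pos: [0.5841, -0.0038, 0.3008]
eef_rot: [3.142, -0.0, 2.979]
force: [0.0, 0.2, 0.8]
grip_width: 0.0003
grip_force: 0.0
```

```bash
python3 - <<'E'
from h import *
np.set_printoptions(precision=4,suppress=True)
o=ctrl.get_obs();print(w2p(o['ee_pos']),o['force'],o['eef_rot'])
go(p2w([-.028,-.062,.265]))
for th in(.3,.6,.9,1.2,1.4,1.6): print(th,-34+47*np.sin(th),232+47*np.cos(th))
E
```

```text
[-0.0288 -0.0618  0.3008] [0.0061 0.1841 0.815 ] [ 3.1415 -0.0002  2.979 ]
shift [-0.8 -0.2 35.8] rot [ 0. -0.  0.]
0.3 -20.11055028691704 276.9008149889035
0.6 -7.4618037504333365 270.79077390075486
0.9 2.8163647524917224 261.21566850872125
1.2 9.805837040459636 249.03081446040366
1.4 12.316137309457623 239.98845571631134
1.6 12.979959342950742 230.62762245183941
```

Emit:
arm_command(plan=[[[0,0,25,0,0,0,1],[0,0,37,0,0,0,1],[0,8,38,0,0,0,1],[0,15,39,0,0,0,1],[0,22,40,0,0,0,1],[0,30,42,0,0,0,1],[0,38,46,0,0,0,1],[0,46,50,0,0,0,1],[0,54,55,0,0,0,1],[0,60,58,0,0,0,1],[0,65,60,0,0,0,1],[0,67,60,0,0,0,1]]])

```text
time_s: 16.2
ee_pos: [0.5956, 0.0627, 0.2398]
eef_rot: [3.141, -0.001, 2.979]
force: [0.2, -0.9, -0.1]
grip_width: 0.0004
grip_force: 0.7
```

Emit:
arm_command(plan=[[[0,0,1,0,0,0,1],[0,0,2,0,0,0,1],[0,0,2,0,0,0,1]]])

```text
time_s: 16.5
ee_pos: [0.5957, 0.062, 0.2382]
eef_rot: [3.141, 0.0, 2.979]
force: [0.7, 0.1, 0.5]
grip_width: 0.0004
grip_force: 0.1
```

```bash
python3 - <<'E'
from h import *
o=ctrl.get_obs();print(w2p(o['ee_pos']),o['force'])
E
```

```text
[-0.02803141  0.0050468   0.2381748 ] [0.65311361 0.0816307  0.50965086]
```

Emit:
arm_command(plan=[[[0,0,1,0,0,0,1],[0,0,2,0,0,0,1],[0,0,2,0,0,0,1]]])

```text
time_s: 16.8
ee_pos: [0.5956, 0.062, 0.2361]
eef_rot: [-3.142, -0.0, 2.979]
force: [-0.2, 0.6, -0.1]
grip_width: 0.0004
grip_force: 0.0
```

Emit:
arm_command(plan=[[[0,0,1,0,0,0,1],[0,0,2,0,0,0,1],[0,0,2,0,0,0,1]]])

```text
time_s: 17.1
ee_pos: [0.5957, 0.0621, 0.2349]
eef_rot: [3.141, 0.001, 2.979]
force: [-0.8, 0.5, 5.7]
grip_width: 0.0004
grip_force: 2.9
```

Emit:
arm_command(plan=[[[0,0,1,0,0,0,1],[0,0,1,0,0,0,1]]])

```text
time_s: 17.3
ee_pos: [0.5958, 0.0622, 0.2346]
eef_rot: [3.141, 0.002, 2.979]
force: [-3.4, 0.1, 11.0]
grip_width: -0.0002
grip_force: 5.5
```

Emit:
arm_command(plan=[[[10,0,-30,0,0,0,1],[30,-20,-80,0,0,0,1],[30,-40,-125,0,0,0,0.3],[0,-60,-150,0,0,0,-0.2],[-40,-60,-150,0,0,0,-0.2],[-73,-60,-150,0,0,0,-0.2],[-73,-60,-150,0,0,0,-0.2],[-73,-60,-150,0,0,0,-0.2]]])

```text
time_s: 18.1
ee_pos: [0.6581, -0.009, 0.3819]
eef_rot: [-3.141, -0.002, 2.979]
force: [0.5, -0.7, 1.3]
grip_width: 0.0452
grip_force: 0.0
```

```bash
python3 - <<'E'
from h import *
o=ctrl.get_obs();print(w2p(o['ee_pos']),o['force'],o['grip_width'],o['qpos'])
snap('scene','s5');snap('top','t5');p,_=snap('wrist','w5')
c=cv2.imread('pics/s5.png')[150:330,210:370]
cv2.imwrite('pics/r5.png',np.hstack([cv2.resize(p,(400,400*420//560)),cv2.resize(c,(400,450),interpolation=cv2.INTER_CUBIC)[:300]]))
go(p2w([.0447,-.055,.312]))
E
```

```text
[ 0.04512537 -0.05493872  0.38186247] [ 0.53387942 -0.74464717  1.26406233] 0.04521237272229312 [-6.93311788e-02  5.25925565e-01  8.09866044e-01 -7.82359611e-05
  1.80772546e+00 -1.47713820e+00]
shift [-0.4 -0.3 72.3] rot [0.    0.001 0.001]
```

View pics/r5.png

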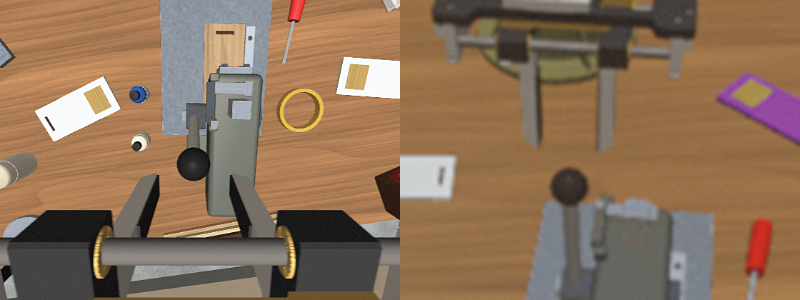

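The catch tab now lies left across the head and the lid is still against the stops. The ball is at wrist (270,228) and scene (277.6,224.8), on the line midway between the finger tips.

```bash
python3 - <<'E'
from h import *
b=tri(('w5',270,228),('s5',277.6,224.8));print(b,w2p(b))
print(w2p(tri(('w5',270,228),('top0',282.5,136.5))))
E
```

```text
[ 0.65733321 -0.00953337  0.32827895] [ 0.04443821 -0.0555584   0.32827895]
[ 0.04311843 -0.05652777  0.33288723]
```

Emit:
arm_command(plan=[[[0,0,30,0,0,0,-0.2],[0,0,55,0,0,0,-0.2],[0,0,70,0,0,0,-0.2],[0,0,71,0,0,0,-0.2]]])

```text
time_s: 18.65
ee_pos: [0.6569, -0.0086, 0.3113]
eef_rot: [-3.141, -0.002, 2.979]
force: [-0.3, 0.3, 0.7]
grip_width: 0.0565
grip_force: 0.0
```

Emit:
arm_command(plan=[[[0,0,0,0,0,0,0.5],[0,0,0,0,0,0,0.7],[0,0,0,0,0,0,1],[0,0,0,0,0,0,1],[0,0,0,0,0,0,1],[0,0,0,0,0,0,1]]], squeeze=25)

```text
time_s: 19.25
ee_pos: [0.658, -0.0096, 0.3132]
eef_rot: [-3.141, 0.001, 2.978]
force: [-2.1, -5.3, 5.7]
grip_width: 0.0305
grip_force: 25.0
```

```bash
python3 - <<'E'
from h import *
o=ctrl.get_obs();print(w2p(o['ee_pos']),o['force'],o['grip_width'],o['grip_force'])
for th in np.arange(0,1.56,.1):
    a=th-.15;print(round(th,2),np.round([165*(np.sin(a)-np.sin(-.15)),-165*(np.cos(a)-np.cos(.15))],1))
E
```

```text
[ 0.04513336 -0.05548991  0.31315402] [-2.09874557 -5.34434299  5.68971481] 0.030546224087794175 25.001109838485718
0.0 [ 0. -0.]
0.1 [16.4 -1.6]
0.2 [32.9 -1.6]
0.3 [49.3 -0. ]
0.4 [65.5  3.3]
0.5 [81.2  8.2]
0.6 [96.4 14.6]
0.7 [110.9  22.5]
0.8 [124.5  31.8]
0.9 [137.1  42.4]
1.0 [148.6  54.3]
1.1 [158.9  67.2]
1.2 [167.8  81. ]
1.3 [175.3  95.7]
1.4 [181.2 111.1]
1.5 [185.7 127. ]
```

Emit:
arm_command(plan=[[[8,0,-1,0,0,0,1],[16,0,-1.6,0,0,0,1],[25,0,-2,0,0,0,1],[33,0,-1.6,0,0,0,1],[41,0,-1,0,0,0,1],[49,0,0,0,0,0,1],[57,0,1.5,0,0,0,1],[65,0,3,0,0,0,1]]], squeeze=40)

```text
time_s: 20.05
ee_pos: [0.5943, 0.0016, 0.3103]
eef_rot: [3.141, 0.004, 2.979]
force: [3.9, -2.0, 5.4]
grip_width: 0.0306
grip_force: 40.0
```

```bash
python3 - <<'E'
from h import *
o=ctrl.get_obs();print(w2p(o['ee_pos']),o['force'],o['grip_width'],o['grip_force'],o['eef_rot'])
E
```

```text
[-0.01958756 -0.05481636  0.3103239 ] [ 3.94601584 -1.96909213  5.3983102 ] 0.030619264309750614 40.000834465026855 [3.14121117 0.00367442 2.97872519]
```

Emit:
arm_command(plan=[[[8,0,2,0,0,0,1],[16,0,5,0,0,0,1],[24,0,8,0,0,0,1],[31,0,11,0,0,0,1],[38,0,15,0,0,0,1],[45,0,19,0,0,0,1],[52,0,24,0,0,0,1],[59,0,28,0,0,0,1],[72,0,39,0,0,0,1],[83,0,51,0,0,0,1]]])

```text
time_s: 21.05
ee_pos: [0.511, 0.0162, 0.2621]
eef_rot: [3.139, 0.003, 2.98]
force: [-27.2, 6.6, 38.0]
grip_width: 0.0275
grip_force: 42.4
```

```bash
python3 - <<'E'
from h import *
o=ctrl.get_obs();print(w2p(o['ee_pos']),o['force'],o['grip_width'],o['grip_force'],o['eef_rot'])
E
```

```text
[-0.10409901 -0.05389592  0.26213263] [-27.19749633   6.59216626  37.9994944 ] 0.02754685541122099 42.399135790765285 [3.13947054e+00 2.99428043e-03 2.97969512e+00]
```

Emit:
arm_command(plan=[[[2,0,-3,0,0,0,1],[2,0,-3,0,0,0,1]]])

```text
time_s: 21.25
ee_pos: [0.5099, 0.0164, 0.2631]
eef_rot: [3.14, 0.002, 2.979]
force: [-10.1, 4.7, 17.4]
grip_width: 0.0248
grip_force: 38.1
```

```bash
python3 - <<'E'
from h import *
o=ctrl.get_obs();print(w2p(o['ee_pos']),o['force'],o['grip_width'],o['grip_force'])
p,_=snap('wrist','w6');s,_=snap('scene','s6')
cv2.imwrite('pics/r6.png',np.hstack([cv2.resize(p,(400,300)),cv2.resize(s[150:330,210:370],(400,450),interpolation=cv2.INTER_CUBIC)[:300]]))
E
```

```text
[-0.10529027 -0.05390561  0.2630694 ] [-10.07040373   4.71797414  17.41289873] 0.024824336726037947 38.050176948308945
```

View pics/r6.png

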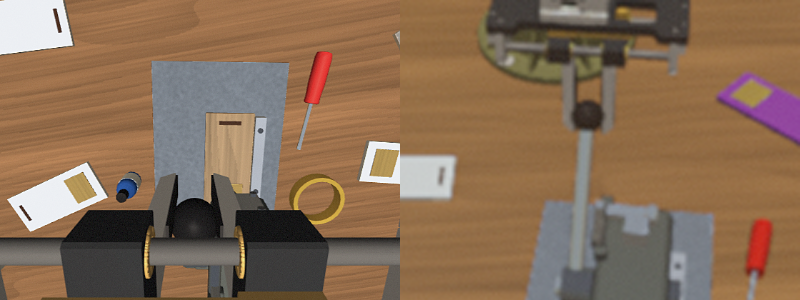

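```bash
python3 - <<'E'
from h import *
b=w2p(tri(('w6',275,306),('s6',284.8,196)));print(b)
x,z=b[0]-.02,b[2]-.168;print(np.hypot(x,z),np.arctan2(-x,z)+.15)
for th in(.9,1.,1.1,1.2):print(th,20-165*np.sin(th-.15),168+165*np.cos(th-.15))
E
```

```text
[-0.09170075 -0.05301646  0.28838627]
0.16422518928073582 0.8979920535640847
0.9 -92.47039540385013 288.7286633641804
1.0 -103.9612668481483 276.89721907102205
1.1 -114.21355829024668 263.9777097615408
1.2 -123.12483222301279 250.09922290213495
```

Emit:
arm_command(plan=[[[-4,0,-2,0,0,0,1],[-8,0,-4,0,0,0,1],[-11,0,-6,0,0,0,1],[-13,0,-7,0,0,0,1],[-13,0,-7,0,0,0,1]]], squeeze=10)

```text
time_s: 21.85
ee_pos: [0.5229, 0.0133, 0.2679]
eef_rot: [3.142, -0.0, 2.979]
force: [-0.2, 0.6, 0.5]
grip_width: 0.0004
grip_force: 0.0
```

```bash
python3 - <<'E'
from h import *
o=ctrl.get_obs();print(w2p(o['ee_pos']),o['force'],o['grip_width'],o['grip_force'])
E
```

```text
[-0.09189997 -0.05484691  0.26793881] [-0.21395564  0.55524206  0.5249953 ] 0.000398515078853155 0.0
```

Emit:
arm_command(plan=[[[0,0,-40,0,0,0,0.3],[-20,0,-80,0,0,0,-0.2],[-50,0,-112,0,0,0,-0.2],[-95,0,-115,0,0,0,-0.2],[-137,0,-115,0,0,0,-0.2],[-137,0,-115,0,0,0,-0.2],[-137,0,-115,0,0,0,-0.2]]])

```text
time_s: 22.55
ee_pos: [0.6584, -0.009, 0.381]
eef_rot: [-3.141, -0.003, 2.979]
force: [0.3, 1.2, 0.1]
grip_width: 0.0531
grip_force: 0.0
```

```bash
python3 - <<'E'
from h import *
o=ctrl.get_obs();print(w2p(o['ee_pos']),o['force'],o['grip_width'])
snap('wrist','w7');snap('scene','s7')
def blob(f,lo=60):
    i=cv2.imread(f'pics/{f}.png');g=i.max(2)<38
    n,l,s,c=cv2.connectedComponentsWithStats(g.astype(np.uint8));return [(s[k].tolist(),c[k].round(1).tolist()) for k in range(1,n) if s[k,4]>lo]
u,v=proj('w7',p2w([.0447,-.055,.331]));print('expected ball px',u,v);u2,v2=proj('s7',p2w([.0447,-.055,.331]));print(u2,v2)
print([b for b in blob('w7') if abs(b[1][0]-u)<40 and abs(b[1][1]-v)<40]);print([b for b in blob('s7',30) if abs(b[1][0]-u2)<20 and abs(b[1][1]-v2)<20])
go(p2w([.0447,-.055,.312]))
E
```

```text
[ 0.04543032 -0.0548906   0.38104911] [0.26156667 1.16507686 0.08214768] 0.05313983455838838
expected ball px 272.48019976589615 229.3954205275944
277.3802876049593 223.9693402457351
[([248, 202, 47, 51, 1037], [272.6, 226.3])]
[]
shift [-0.4 -0.2 72. ] rot [0.    0.001 0.   ]
```

Emit:
arm_command(plan=[[[0,0,30,0,0,0,-0.2],[0,0,55,0,0,0,-0.2],[0,0,68,0,0,0,-0.2],[0,0,68,0,0,0,0.4],[0,0,68,0,0,0,1],[0,0,68,0,0,0,1],[0,0,68,0,0,0,1]]], squeeze=20)

```text
time_s: 23.35
ee_pos: [0.6581, -0.0097, 0.3168]
eef_rot: [-3.14, 0.002, 2.978]
force: [-1.6, -1.6, 5.2]
grip_width: 0.0308
grip_force: 20.0
```

```bash
python3 - <<'E'
from h import *
o=ctrl.get_obs();print(w2p(o['ee_pos']),o['force'],o['grip_width'],o['grip_force'])
E
```

```text
[ 0.04520274 -0.05556778  0.31681528] [-1.60224306 -1.56767373  5.16441674] 0.03081192786716228 20.002434253692627
```

Emit:
arm_command(plan=[[[8,0,-2,0,0,0,1],[16,0,-4,0,0,0,1],[25,0,-4,0,0,0,1],[33,0,-4,0,0,0,1],[41,0,-3,0,0,0,1],[49,0,-2,0,0,0,1],[49,0,-2,0,0,0,1]]], squeeze=50)

```text
time_s: 24.05
ee_pos: [0.6093, -0.001, 0.3178]
eef_rot: [-3.141, 0.002, 2.979]
force: [4.4, -2.5, -1.5]
grip_width: 0.0299
grip_force: 50.0
```

```bash
cat >> h.py <<'E'
def st(ox=.0005,oz=-.014):
    o=ctrl.get_obs();p=w2p(o['ee_pos']);c,s=np.cos(YAW),np.sin(YAW);F=o['force']
    x,z=p[0]-ox-.02,p[2]-oz-.168
    print('tcp',p.round(4),'F press',np.round([c*F[0]+s*F[1],-s*F[0]+c*F[1],F[2]],1),'w',round(o['grip_width'],4),'g',o['grip_force'],'r',np.hypot(x,z).round(4),'th',(np.arctan2(-x,z)+.15).round(3),o['time_s'],o['eef_rot'])
E
python3 -c "
from h import *
st()"
```

```text
tcp [-0.0043 -0.055   0.3178] F press [ 4.8 -1.7 -1.5] w 0.0299 g 49.99928534030914 r 0.1656 th 0.3 24.05 [-3.14144485e+00  1.56101651e-03  2.97866963e+00]
```

Emit:
arm_command(plan=[[[8,0,1.5,0,0,0,1],[16,0,3,0,0,0,1],[24,0,5.5,0,0,0,1],[32,0,8,0,0,0,1],[39.5,0,11,0,0,0,1],[47,0,14.5,0,0,0,1],[47,0,14.5,0,0,0,1]]])

```text
time_s: 24.75
ee_pos: [0.5632, 0.0069, 0.3062]
eef_rot: [3.141, 0.005, 2.979]
force: [-4.9, 1.2, 23.3]
grip_width: 0.0249
grip_force: 47.3
```

```bash
python3 -c "
from h import *
st()"
```

```text
tcp [-0.0512 -0.0546  0.3062] F press [-5.1  0.4 23.3] w 0.0249 g 47.31004983186722 r 0.1682 th 0.59 24.75 [3.14079071 0.00500562 2.97907105]
```

Emit:
arm_command(plan=[[[0,0,0,0,0,0,0.3],[0,0,0,0,0,0,-0.3],[0,0,-20,0,0,0,-0.3],[0,0,-60,0,0,0,0.2],[-20,0,-95,0,0,0,1],[-65,0,-95,0,0,0,1],[-110,0,-95,0,0,0,1],[-130,0,-90,0,0,0,1],[-130,0,-90,0,0,0,1],[-130,0,-90,0,0,0,1]]])

```text
time_s: 25.75
ee_pos: [0.6915, -0.0143, 0.3916]
eef_rot: [-3.142, -0.002, 2.979]
force: [-0.5, -0.5, 0.6]
grip_width: 0.0003
grip_force: 0.0
```

```bash
python3 - <<'E'
from h import *
st();snap('wrist','w8')
i=cv2.imread('pics/w8.png');u,v=proj('w8',p2w([.0447,-.055,.331]));print('exp',u,v)
n,l,s,c=cv2.connectedComponentsWithStats((i.max(2)<38).astype(np.uint8))
print([(s[k].tolist(),c[k].round(1).tolist()) for k in range(1,n) if s[k,4]>60 and abs(c[k][0]-u)<50 and abs(c[k][1]-v)<50])
snap('scene','s8');j=cv2.imread('pics/s8.png');u,v=map(int,proj('s8',p2w([.0447,-.055,.331])));print(u,v,j[v-12:v+13:4,u-16:u+17:4].max(2))
go(p2w([.077,-.055,.326]))
E
```

```text
tcp [ 0.079  -0.0548  0.3916] F press [-0.4 -0.5  0.6] w 0.0003 g 0.0 r 0.2447 th -0.091 25.75 [-3.14156510e+00 -1.81447676e-03  2.97884118e+00]
exp 272.3051956256182 177.18114999675913
[([248, 154, 46, 47, 916], [272.3, 176.0])]
277 223 [[146 146 131 125 131 123 146 145 147]
 [147 147 145 127 131 144 147 150 150]
 [152 155 156  76  62  61 156 151 150]
 [153 155 144  59  64  59 126 145 156]
 [150 150 147  54  56  51 128 143 143]
 [150 150 141 115  56  93 145 158 121]
 [145 145 136 138  99 106 139 106 143]]
shift [ 1.3 -0.3 67.8] rot [0.    0.001 0.   ]
```

Emit:
arm_command(plan=[[[0,0,30,0,0,0,1],[0,0,55,0,0,0,1],[0,0,66,0,0,0,1],[0,0,66,0,0,0,1],[0,0,66,0,0,0,1]]])

```text
time_s: 26.35
ee_pos: [0.6914, -0.0143, 0.3288]
eef_rot: [3.141, 0.002, 2.979]
force: [-0.3, -0.6, 0.8]
grip_width: 0.0005
grip_force: 0.0
```

```bash
cat >> h.py <<'E'
def tgt(th):
    a=th-.15;c=np.array([20-165*np.sin(a),168+165*np.cos(a)]);f=np.clip(a/1.2,0,1)*np.pi/2
    return np.array([c[0]+16*np.cos(f)+8-6*np.clip((a-.9)/.45,0,1),c[1]+16*np.sin(f)-(5*np.clip(1-a/.3,0,1))])
E
python3 - <<'E'
from h import *
st();p=w2p(ctrl.get_obs()['ee_pos'])*1000
for th in np.arange(0,1.51,.1):print(th.round(2),(tgt(th)).round(1),'row',(p[0]-tgt(th)[0]).round(1),(p[2]-tgt(th)[1]).round(1))
E
```

```text
tcp [ 0.0789 -0.0548  0.3288] F press [-0.2 -0.6  0.8] w 0.0005 g 0.0 r 0.1843 th -0.172 26.35 [3.14138536e+00 2.38452519e-03 2.97891091e+00]
0.0 [ 68.7 326.1] row 10.2 2.6
0.1 [ 52.2 327.8] row 26.6 1.0
0.2 [ 35.7 329.7] row 43.2 -0.9
0.3 [ 19.  331.8] row 59.8 -3.0
0.4 [  2.3 332.2] row 76.5 -3.4
0.5 [-14.2 330.1] row 93.1 -1.3
0.6 [-30.5 325.5] row 109.3 3.3
0.7 [-46.2 319.2] row 125.1 9.6
0.8 [-61.3 311.4] row 140.2 17.4
0.9 [-75.6 302. ] row 154.5 26.7
1.0 [-88.9 291.2] row 167.8 37.5
1.1 [-101.7  279.1] row 180.6 49.6
1.2 [-114.   265.8] row 192.9 63.0
1.3 [-124.9  251.4] row 203.8 77.4
1.4 [-133.2  236. ] row 212.1 92.7
1.5 [-139.   220.1] row 217.9 108.6
```

Emit:
arm_command(plan=[[[10,0,2,0,0,0,1],[18,0,2,0,0,0,1],[26,0,1,0,0,0,1],[35,0,0,0,0,0,1],[43,0,-1,0,0,0,1],[51,0,-2,0,0,0,1],[60,0,-3,0,0,0,1],[68,0,-3,0,0,0,1],[76,0,-3,0,0,0,1],[85,0,-2,0,0,0,1],[93,0,-1,0,0,0,1]]])

```text
time_s: 27.45
ee_pos: [0.5992, 0.0006, 0.3277]
eef_rot: [-3.141, 0.0, 2.979]
force: [4.9, -0.6, -1.7]
grip_width: 0.0006
grip_force: 2.1
```

```bash
python3 - <<'E'
from h import *
st();p=w2p(ctrl.get_obs()['ee_pos'])*1000
for th in np.arange(.5,1.01,.05):print(th.round(2),'row',(p[0]-tgt(th)[0]).round(1),(p[2]-tgt(th)[1]).round(1))
E
```

```text
tcp [-0.0145 -0.0549  0.3277] F press [ 5.   0.2 -1.7] w 0.0006 g 2.1086031943559647 r 0.1772 th 0.349 27.45 [-3.14145759e+00  4.59431326e-04  2.97868853e+00]
0.5 row -0.3 -2.3
0.55 row 7.9 -0.2
0.6 row 15.9 2.3
0.65 row 23.9 5.2
0.7 row 31.7 8.5
0.75 row 39.3 12.2
0.8 row 46.8 16.4
0.85 row 54.0 20.8
0.9 row 61.0 25.7
0.95 row 67.8 30.9
1.0 row 74.3 36.5
```

Contact is good, with 5 N of spring force on the tool. Continuing along the arc.

Emit:
arm_command(plan=[[[8,0,-1,0,0,0,1],[16,0,1,0,0,0,1],[24,0,4,0,0,0,1],[32,0,7.5,0,0,0,1],[39,0,11.5,0,0,0,1],[47,0,16,0,0,0,1],[54,0,20.5,0,0,0,1],[61,0,25.5,0,0,0,1]]])

```text
time_s: 28.25
ee_pos: [0.5391, 0.0108, 0.3023]
eef_rot: [3.141, 0.001, 2.979]
force: [4.7, 2.3, 4.1]
grip_width: 0.0006
grip_force: 2.6
```

```bash
python3 - <<'E'
from h import *
st();p=w2p(ctrl.get_obs()['ee_pos'])*1000
for th in np.arange(.9,1.51,.05):print(th.round(2),'row',(p[0]-tgt(th)[0]).round(1),(p[2]-tgt(th)[1]).round(1))
E
```

```text
tcp [-0.0756 -0.0547  0.3023] F press [4.3 3.1 4.1] w 0.0006 g 2.5758456252515316 r 0.1767 th 0.725 28.25 [3.14122484e+00 7.08614958e-04 2.97888856e+00]
0.9 row 0.0 0.2
0.95 row 6.8 5.5
1.0 row 13.3 11.0
1.05 row 19.6 16.9
1.1 row 26.2 23.1
1.15 row 32.5 29.7
1.2 row 38.4 36.5
1.25 row 44.1 43.6
1.3 row 49.3 50.9
1.35 row 54.2 58.5
1.4 row 57.7 66.2
1.45 row 60.7 74.1
1.5 row 63.4 82.1
```

Emit:
arm_command(plan=[[[7,0,5.5,0,0,0,1],[13,0,11,0,0,0,1],[19.5,0,17,0,0,0,1],[26,0,23,0,0,0,1],[32,0,30,0,0,0,1],[38,0,36.5,0,0,0,1],[44,0,43.5,0,0,0,1],[49,0,51,0,0,0,1]]])

```text
time_s: 29.05
ee_pos: [0.4908, 0.0184, 0.2508]
eef_rot: [-3.141, 0.001, 2.979]
force: [5.5, 0.1, 6.0]
grip_width: 0.0001
grip_force: 2.9
```

```bash
python3 - <<'E'
from h import *
st();p=w2p(ctrl.get_obs()['ee_pos'])*1000
for th in np.arange(1.3,1.51,.05):print(th.round(2),'row',(p[0]-tgt(th)[0]).round(1),(p[2]-tgt(th)[1]).round(1))
E
```

```text
tcp [-0.1244 -0.055   0.2508] F press [5.5 1.  6. ] w 0.0001 g 2.9040019966441832 r 0.1743 th 1.132 29.05 [-3.14141157e+00  6.34182748e-04  2.97868358e+00]
1.3 row 0.5 -0.5
1.35 row 5.4 7.0
1.4 row 8.9 14.8
1.45 row 11.9 22.7
1.5 row 14.6 30.7
```

Emit:
arm_command(plan=[[[3,0,4,0,0,0,1],[6,0,8,0,0,0,1],[8,0,12,0,0,0,1],[10,0,16,0,0,0,1],[12,0,20,0,0,0,1],[13,0,24,0,0,0,1],[15,0,28,0,0,0,1],[15,0,31,0,0,0,1]]])

```text
time_s: 29.85
ee_pos: [0.4759, 0.0209, 0.2202]
eef_rot: [-3.142, -0.0, 2.979]
force: [-4.4, 1.3, 12.2]
grip_width: 0.0006
grip_force: 6.0
```

```bash
python3 -c "
from h import *
st()"
```

```text
tcp [-0.1396 -0.0549  0.2202] F press [-4.6  0.6 12.2] w 0.0006 g 5.983978982549161 r 0.1732 th 1.328 29.85 [-3.14152378e+00 -3.32158261e-04  2.97877687e+00]
```

Emit:
arm_command(plan=[[[0,0,1,0,0,0,1],[0,0,2,0,0,0,1],[0,0,2,0,0,0,1],[0,0,2,0,0,0,1]]])

```text
time_s: 30.25
ee_pos: [0.4757, 0.021, 0.2193]
eef_rot: [3.142, -0.0, 2.979]
force: [-7.9, 0.6, 19.7]
grip_width: 0.0004
grip_force: 10.4
```

```bash
python3 -c "
from h import *
st()"
```

```text
tcp [-0.1397 -0.0549  0.2193] F press [-7.9 -0.6 19.7] w 0.0004 g 10.401830691844225 r 0.173 th 1.334 30.25 [ 3.14155534e+00 -2.68289174e-04  2.97891354e+00]
```

Emit:
arm_command(plan=[[[0,0,1,0,0,0,1],[0,0,1,0,0,0,1],[0,0,1,0,0,0,1]]])

```text
time_s: 30.55
ee_pos: [0.4757, 0.0211, 0.2189]
eef_rot: [3.141, 0.0, 2.979]
force: [-11.2, 1.4, 27.8]
grip_width: 0.0006
grip_force: 13.7
```

```bash
python3 - <<'E'
from h import *
st();p,_=snap('wrist','w9');snap('scene','s9')
np.set_printoptions(precision=4,suppress=True)
# ball in scene
j=cv2.imread('pics/s9.png');u,v=map(int,proj('s9',p2w([-.141,-.055,.204])));print(u,v,j[v-12:v+13:4,u-16:u+17:4].max(2))
# lid in wrist view: wood mask on rectified
r=rect('w9',.051,x=(-.2,-.06),y=(-.08,.06)).astype(int)
m=((r[...,2]-r[...,0])>45)&(r[...,2]>120);m=cv2.morphologyEx(m.astype(np.uint8),cv2.MORPH_OPEN,np.ones((5,5)))
n,l,s,c=cv2.connectedComponentsWithStats(m)
for k in range(1,n):
    if s[k,4]>300:
        x,y,w,h,a=s[k];print('y',60-x/2,60-(x+w)/2,'x',-60-y/2,-60-(y+h)/2,a)
        if a>3000:
            b=l==k
            for yy in range(y,y+h,max(1,h//8)):
                q=np.where(b[yy])[0];print('   x',-60-yy/2,'left',60-q[0]/2,'right',60-q[-1]/2)
E
```

```text
tcp [-0.1397 -0.0548  0.2189] F press [-11.3  -0.4  27.8] w 0.0006 g 13.65382231771946 r 0.1729 th 1.336 30.55 [3.14149626e+00 2.06188375e-04 2.97895504e+00]
285 207 [[145 145 144 137  95 127 145 145 143]
 [145 144 144 137  98 130 146 148 147]
 [149 147 146 138  97 127 148 149 147]
 [142 142 144  99  71  60 128 145 143]
 [145 143 144 123 111  53 140 144 145]
 [142 145 145 147 157 138 146 147 146]
 [150 151 153 150 157 142 147 152 152]]
y 38.0 -37.0 x -60.0 -135.0 19584
   x -60.0 left 37.5 right -26.0
   x -69.0 left 37.0 right -27.0
   x -78.0 left 37.0 right -24.0
   x -87.0 left 37.5 right -24.0
   x -96.0 left 37.5 right -26.5
   x -105.0 left 37.5 right -32.0
   x -114.0 left 38.0 right -36.5
   x -123.0 left 37.5 right -36.0
   x -132.0 left 37.5 right -36.5
```

```bash
python3 -c "
from station import ctrl
print(ctrl.hand_in())"
```

```text
the job is handed in; nothing more can be done
None
```

The job is handed in: the lid measured flush against both stops, the catch was pushed left to its stop, and the lever was held at its end stop with about 28 N. My first two tries gripped the ball and it slipped out, so the lever sprang back up twice before I pushed it down with closed fingers; I did not re-measure the bystander items at the end.

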